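# Work the seized feeder carriage free

### The job

The carriage of the white twin-rod feeder has seized on its rusty rods. Take it by its upright steel tab and work it back and forth in short strokes: push it until it jams, draw it back about 25 mm (or to its end stop), push again, until it runs. Then run it all the way to the far end of the rods, away from the rusty end, and let go; leave the small single-rod stage with the round knob alone.

Things in the scene. Friction and masses are not known exactly. Their poses are not given: they have to be found in the camera images.
- feeder: Seized feeder, fixed: white open-topped housing, base 190 x 290 mm, end blocks 120 mm high, side walls 92 mm, lid swung open on its +x side to 115 mm high. Two 10 mm steel rods 105 mm up along its y axis, brown with rust on the -y half. Origin: centre of underside; z up, y along the rods from rusty to far (clean) end. It and the single-rod stage may swap table sides.
- tab (a point): Grip point on the upright bare steel tab of the white carriage, 145 mm above the table. The tab is 12 mm thick along the rods (y), 42 mm wide (x) and stands from 116 to 165 mm up, free on all sides; nothing else of the feeder is higher than 120 mm. Axes as the feeder's; moves with the carriage along the feeder's y.
- carriage (a joint): Carriage place in m: 0 at the rusty-end stop, 0.14 at the far-end (+y) stop. Starts at 0.006 to 0.014. Drags with about 6 N. Jams solid at 0.028; after that, drawn back below 0.010, it comes free up to 0.055 and jams solid again; then, drawn back below 0.035, it runs free to 0.14. Force does not break a jam; 15 N is enough to feel it.
- stage_knob (a point): Bystander to leave alone: middle of the black round knob, 24 mm across, 86 mm above the table, on the slide of a smaller white stage with only one rod (base 100 x 190 mm, 97 mm high in all). Its slide runs easily if touched.

How it is judged:
On the way, in this order (a step that is already met when the one before it is completed fails the run):
1. the carriage has been pushed to its first jam (beyond 20 mm) (value of joint carriage above 0.02 m), for 0.02 s.
2. it has been drawn back (below 12 mm) (value of joint carriage below 0.012 m), for 0.02 s.
3. it has been pushed to its second jam (beyond 46 mm) (value of joint carriage above 0.046 m), for 0.02 s.
4. it has been drawn back again (below 37 mm) (value of joint carriage below 0.037 m), for 0.02 s.
At the end, for the whole second after the job is handed in: the carriage rests within 15 mm of the stop at the far end of the rods (joint above 0.125), at rest and let go (value of joint carriage above 0.125 m and velocity of joint carriage between -0.005 and 0.005 m/s); the robot touches nothing.
It fails at once if the knob of the single-rod stage is moved by more than 10 mm (distance of stage_knob from where it was at the start of the episode above 0.01 m).
It also fails if it takes over 43 s, if anything falls off the work surface, if the arm or the gripper's body presses on something with over 40 N, if the wrist force passes 120 N, or if a joint passes its speed limit or range.

### The arm

A 7-joint arm with a two-finger parallel gripper is mounted at the origin on the work surface. World frame = base frame: x ahead of the robot, y to its left, z up, the work surface at z = 0. Lengths are in m, angles in rad, forces in N, time in s.
With the tool pointing down it reaches from about 0.35 to 0.9 m from the base axis. Payload 8.1 kg.
Tool frame: the origin (TCP) lies midway between the tips of the shut fingers; the grasp point (between the pads) lies 19 mm behind it; z points along the fingers, x is the direction in which the jaws open and shut, and the axes are right-handed (so a half turn about z gives the same grasp; the last joint's range is limited). The gripper opens to 92 mm and grips with 3 to 60 N. Pads are 19 mm wide; open, the fingers measure 130 mm over their backs; the gripper's body (75 mm by 190 mm) begins 47 mm behind the grasp point.
Start: joints at [-1.355, 0.434, 0.025, 1.573, -0.012, 1.134, -0.075], TCP at [0.196, 0.594, 0.227] pointing down, gripper open.
Joint ranges: [-2.62, 2.62], [-0.44, 2.09], [-1.27, 1.32], [0.08, 2.57], [-1.32, 4.46], [0.12, 2], [-2.74, 2.74]. Speed limits (rad/s): [2.22, 2.22, 3.01, 3.01, 3.14, 3.14, 3.14].

### API

Orientations are given as a rotation vector (axis times angle).
In Python, from cell import arm gives the robot as it stands.
- The arm moves only by the tool jog_arm, never from a script. Its argument "commands" is a list of rows, each an object with "translation": the shift along the tool's x, y, z in mm, a list of three; "turn": the turn, a rotation vector about the tool's x, y, z in rad, a list of three. A call has 1 to 12 rows; each row is the pose to reach, as a shift and turn from the pose commanded when the call began, along the tool's axes at that moment; what a row does not reach only later rows make up. A row lasts 1/12 s, in which the tool goes at most 41.7 mm and 7.16 degrees, less where a joint would pass 70% of its speed; a pose out of reach is approached as far as the arm can. A call with a gripper value outside its range is refused whole. "claw" is the closure, from -1 (fully open) to 1 (shut), so that 0 is half open, set as the call begins (left out, the last holds). The fingers move at their own pace and stop on an object; "grip_force" is the grip in N (left out, the last holds). Time passes only in rows, so rows that repeat a pose let the fingers close. It gives the time, the measured TCP pose, the force and the opening at its end, in the units of the state.
- arm.observe(): the state, without advancing time (a new reading comes with each control period).
- arm.get_image(name): name is "side" or "top" or "wrist"; returns the picture (480x640x3 uint8, blue, green, red); there is no depth.
- arm.camera_info(name): a dict with "vertical_fov" (degrees; the focal length in pixels is half the picture's height over the tangent of half this angle, whatever the lens; pixels are square), "cx", "cy" (the principal point, pixels), "eye" and "rotation" of the camera in the world. Camera axes: x right, y up, looking along -z (the intrinsics and any distortion apply to the point x, -y, -z); pixel columns grow to the right and rows downward; lengths in m; the calibration is good to about 2 mm. A picture is of the moment at which its call begins: read the wrist's pose just before it. camera_info takes no time and is no camera call; for the wrist camera it gives the pose at the moment of the call.
- arm.sign_off(): hands the job in, once; it reports no verdict.
Trained networks look in the newest picture that a camera, given by its name, has taken for a name from the list of things; names that differ only in an ending like _2 or _b are one class to them, and where a whole thing is asked for, a point or a joint stands for the part that bears it (a point fixed in the world has none). Each returns a list of dicts, best first, with "confidence" (0 to 1); they miss things now and then, are a little off and sometimes report something else, mostly with a low value. They report only what shows in the picture. A call takes as long as a camera call.
- arm.trace(camera, query): "region" (480x640 bool, what is visible of it) and "box" ([left, top, width, height] in pixels, round what is visible of it).
- arm.landmark_of(camera, query): "at" ([column, row] in pixels: a listed point, or the origin of a listed thing).
The state is a dict: "clock": time; "joints": joint angles; "dq": joint speeds; "joint_efforts": joint torques, N m; "position": TCP position; "ee_rot": TCP orientation; "force": force on the tool from outside, world axes, zero at the start; "ft_torque": the same for the moment, N m; "width": opening from 0.0 (shut) to 1.0 (fully open).
Only numpy, scipy, OpenCV 4.12 (cv2) and the standard library are available. Lean on these libraries where they do the work, as an engineer would, in place of code of your own. Each camera call takes 0.05 s, during which the arm holds its last target. There are 200 camera calls.

## Working session

There is one attempt and no reset: what is moved stays moved. The work goes in short steps, Python scripts to look and compute and a tool call to move; the robot and the scene stay as the last step left them, time stands still between calls to the robot, and variables do not carry over. Pictures are saved under pics/ and viewed, about 8 in all and at most 12, crops included, and the job is handed in when it is done.

Besides the shell and the picture viewer there is one more tool, called as name(argument=value, ...) on one line, values as JSON. jog_arm: Moves the arm, as the interface text tells. Its arguments: {"type":"object","properties":{"commands":{"type":"array","items":{"type":"object","properties":{"translation":{"type":"array","items":{"type":"number"}},"turn":{"type":"array","items":{"type":"number"}}}}},"claw":{"type":"number"},"grip_force":{"type":"number"}},"required":["commands"]}

```bash
mkdir -p pics; cat > h.py <<'E'
import numpy as np, cv2
from cell import arm
from scipy.spatial.transform import Rotation as R
def info(n):
    c=arm.camera_info(n); c['f']=240/np.tan(np.radians(c['vertical_fov'])/2); return c
def ray(c,p):
    d=np.array([(p[0]-c['cx'])/c['f'],-(p[1]-c['cy'])/c['f'],-1.])
    Rm=np.array(c['rotation']); Rm=Rm if Rm.shape==(3,3) else R.from_rotvec(Rm).as_matrix()
    return np.array(c['eye']),Rm@d/np.linalg.norm(d)
def tri(rs):
    A=sum(np.eye(3)-np.outer(d,d) for e,d in rs); b=sum((np.eye(3)-np.outer(d,d))@e for e,d in rs)
    x=np.linalg.solve(A,b); return x,[float(np.linalg.norm(np.cross(x-e,d))) for e,d in rs]
def atz(r,z): e,d=r; return e+d*(z-e[2])/d[2]
E
python3 - <<'E'
from h import *
print(arm.observe())
ims=[]
for n in ['side','top','wrist']:
    ims.append(arm.get_image(n)); c=info(n); print(n,c)
    for q in ['tab','stage_knob','feeder']:
        for r in arm.landmark_of(n,q)[:2]:
            rr=ray(c,r['at']); print(n,q,r, [atz(rr,z).round(3) for z in ({'tab':.145,'stage_knob':.086,'feeder':0}[q],)])
cv2.imwrite('pics/a.png',cv2.resize(np.hstack(ims[:2]),(800,300)))
cv2.imwrite('pics/side.png',ims[0]);cv2.imwrite('pics/top.png',ims[1]);cv2.imwrite('pics/wrist.png',ims[2])
E
```

```text
{'clock': 0.0, 'joints': array([-1.35461065,  0.43521023,  0.02497331,  1.57413101, -0.01159809,
        1.13396654, -0.07512315]), 'dq': array([-4.93165010e-05,  1.85473020e-04, -1.90045738e-03, -1.19270857e-03,
        4.48539790e-04, -8.80957854e-04,  4.23390963e-04]), 'joint_efforts': array([-1.97438594e-04, -6.67848802e+01,  9.84845683e-01, -3.14457786e+01,
       -6.05439884e-02,  4.28511982e-02,  1.71905972e-04]), 'position': array([0.19577687, 0.59299886, 0.22593977]), 'ee_rot': array([ 2.54511437e+00,  1.83997395e+00, -1.85682138e-03]), 'force': array([ 0.33341823,  0.4097979 , -0.32704676]), 'ft_torque': array([0.01996919, 0.00899074, 0.01225369]), 'width': 0.9983241972669722}
side {'vertical_fov': 45.48179980117994, 'cx': 322.46710212785615, 'cy': 250.98559102148351, 'eye': array([-0.05260401, -0.5952789 ,  0.62242135]), 'rotation': array([ 0.9644524 , -0.4143906 , -0.76998961]), 'f': np.float64(572.5900305724472)}
side tab {'at': [403.6, 287.8], 'confidence': 0.61} [array([ 0.522, -0.226,  0.145])]
side stage_knob {'at': [235.1, 237.7], 'confidence': 0.82} [array([0.522, 
[... 244 characters left out ...]
313.2836403943381, 'cy': 239.77153095307912, 'eye': array([ 0.40588312, -0.05336206,  0.74043149]), 'rotation': array([ 0.20771432, -0.16478237, -1.35805767]), 'f': np.float64(439.6054541700166)}
top tab {'at': [456.7, 286.4], 'confidence': 0.78} [array([ 0.527, -0.225,  0.145])]
top stage_knob {'at': [191.2, 242.6], 'confidence': 0.58} [array([0.523, 0.164, 0.086])]
top feeder {'at': [393.1, 298.4], 'confidence': 0.64} [array([ 0.515, -0.165,  0.   ])]
wrist {'vertical_fov': 69.46413004635257, 'cx': 321.32842737045246, 'cy': 240.71140772320675, 'eye': array([0.12738806, 0.61614827, 0.38474465]), 'rotation': array([-0.23360312, -0.16840938,  1.24345091]), 'f': np.float64(346.18990501712705)}
```

View pics/top.png

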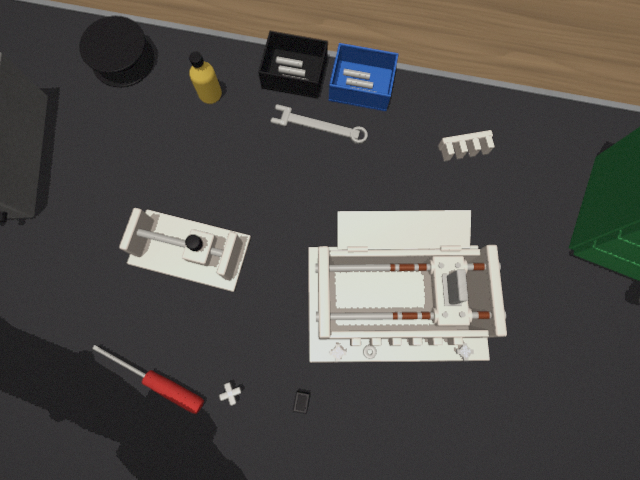

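View pics/side.png

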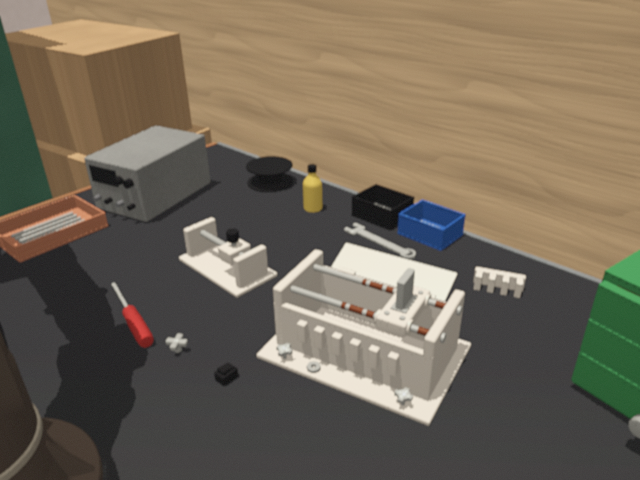

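The top view shows the rods horizontal, with the rust on the right and the tab at about (456,287). The clean end is on the left, and the knob at (193,242) sits beyond it. The side view agrees, with the tab at about (404,288).

```bash
python3 - <<'E'
from h import *
s,t=info('side'),info('top')
print('tab',tri([ray(s,[403.6,287.8]),ray(t,[456.7,286.4])]))
print('knob',tri([ray(s,[235.1,237.7]),ray(t,[191.2,242.6])]))
for a,b in (([330,268],[484,267]),([330,317],[490,315])):
    A,B=atz(ray(t,a),.105),atz(ray(t,b),.105); d=A-B; print(A,B,np.degrees(np.arctan2(d[1],d[0])),np.linalg.norm(d))
# end block inner top edges etc: base outline corners at z~0.006
A,B=[atz(ray(t,p),.005) for p in ([309,361],[488,361])]; d=A-B;print('base',A,B,np.degrees(np.arctan2(d[1],d[0])),np.linalg.norm(d))
o=arm.observe(); M=R.from_rotvec(o['ee_rot']).as_matrix(); print(M.round(3), np.degrees(np.arctan2(M[1,0],M[0,0])))
im=cv2.imread('pics/top.png')[230:350,400:520]; im2=cv2.imread('pics/side.png')[240:360,350:470]
cv2.imwrite('pics/z.png',cv2.resize(np.hstack([im,im2]),(800,400),interpolation=cv2.INTER_CUBIC))
E
```

```text
tab (array([ 0.52625549, -0.22474176,  0.14312527]), [0.0015737159142512208, 0.0015737159142512585])
knob (array([0.52701319, 0.16449037, 0.07879939]), [0.003333770288715794, 0.0033337702887157425])
[ 0.52430572 -0.05178528  0.105     ] [ 0.57176315 -0.27243112  0.105     ] 102.13849120159081 0.2256918066342518
[ 0.45472583 -0.06564206  0.105     ] [ 0.50410241 -0.2886077   0.105     ] 102.4868437027391 0.22836751839034206
base [ 0.386754   -0.04810337  0.005     ] [ 0.44571953 -0.33046293  0.005     ] 101.79563292247943 0.28845078352899195
[[ 0.314  0.95   0.   ]
 [ 0.95  -0.314  0.   ]
 [ 0.     0.    -1.   ]] 71.72746343883924
```

View pics/z.png

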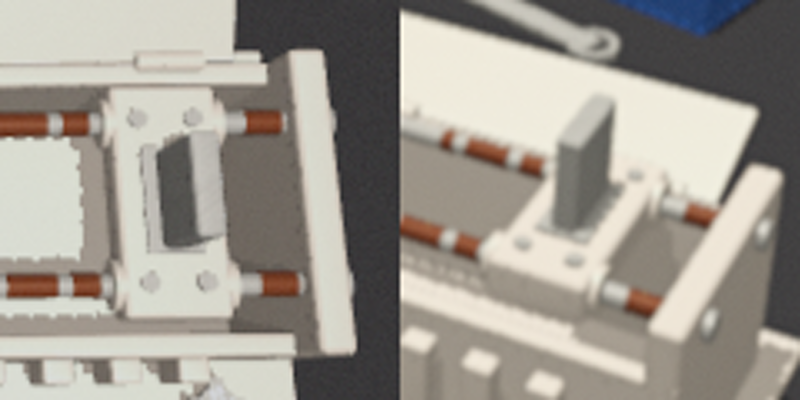

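The two views triangulate the tab to z = 0.143, against 0.145 in the text. The rods lie at about 102°, and the base measures 288 mm against 290. Next I move over the tab and turn the jaws along the rods.

jog_arm(commands=[{"translation": [-30, 25, 0], "turn": [0, 0, -0.1]}, {"translation": [-60, 51, 0], "turn": [0, 0, -0.2]}, {"translation": [-90, 76, 0], "turn": [0, 0, -0.3]}, {"translation": [-120, 102, 0], "turn": [0, 0, -0.4]}, {"translation": [-150, 127, 0], "turn": [0, 0, -0.5]}, {"translation": [-180, 152, 0], "turn": [0, 0, -0.528]}, {"translation": [-210, 178, 0], "turn": [0, 0, -0.528]}, {"translation": [-240, 203, 0], "turn": [0, 0, -0.528]}, {"translation": [-270, 229, 0], "turn": [0, 0, -0.528]}, {"translation": [-300, 254, 0], "turn": [0, 0, -0.528]}, {"translation": [-330, 279, 0], "turn": [0, 0, -0.528]}, {"translation": [-337, 285, 0], "turn": [0, 0, -0.528]}], claw=-1)

```text
clock: 1.6
position: [0.3625, 0.1785, 0.227]
ee_rot: [1.984, 2.434, -0.001]
force: [0.6, -0.3, 0.4]
width: 1.002
```

```bash
cat > st.py <<'E'
from h import *
import sys
o=arm.observe(); M=R.from_rotvec(o['ee_rot']).as_matrix(); u=np.array([np.cos(np.radians(102.2)),np.sin(np.radians(102.2)),0])
print(o['clock'],o['position'].round(4),'yaw',np.degrees(np.arctan2(M[1,0],M[0,0])).round(2),'tilt',M[:,2].round(3),'F',o['force'].round(1),'w',o['width'].round(3),'q',o['joints'].round(2))
if len(sys.argv)>3:
    p=np.array([float(v) for v in sys.argv[1:4]]); print('to go tool mm',(M.T@(p-o['position'])*1000).round(1))
E
python3 st.py .526 -.225 .227
```

```text
Traceback (most recent call last):
  File "st.py", line 4, in <module>
    print(o['clock'],o['position'].round(4),'yaw',np.degrees(np.arctan2(M[1,0],M[0,0])).round(2),'tilt',M[:,2].round(3),'F',o['force'].round(1),'w',o['width'].round(3),'q',o['joints'].round(2))
                                                                                                                                                    ^^^^^^^^^^^^^^^^
AttributeError: 'float' object has no attribute 'round'
```

jog_arm(commands=[{"translation": [-39, 7, 0]}, {"translation": [-78, 14, 0]}, {"translation": [-117, 22, 0]}, {"translation": [-156, 29, 0]}, {"translation": [-195, 36, 0]}, {"translation": [-234, 43, 0]}, {"translation": [-273, 50, 0]}, {"translation": [-312, 58, 0]}, {"translation": [-351, 65, 0]}, {"translation": [-390, 72, 0]}, {"translation": [-428, 79, 0], "turn": [0, 0, -0.01]}, {"translation": [-428, 79, 0], "turn": [0, 0, -0.01]}], claw=-0.2)

```text
schema error: expected keys translation, turn
```

```bash
sed -i "s/o\['width'\].round(3)/round(o['width'],3)/" st.py; python3 st.py .526 -.225 .227; python3 - <<'E'
from h import *
c=info('wrist'); im=arm.get_image('wrist'); cv2.imwrite('pics/w1.png',im)
for q in ['tab']:
    for r in arm.landmark_of('wrist',q)[:2]: print(r,atz(ray(c,r['at']),.145), tri([ray(c,r['at']),ray(info('side'),[403.6,287.8]),ray(info('top'),[456.7,286.4])]))
E
```

```text
1.6 [0.3625 0.1785 0.227 ] yaw 101.62 tilt [ 0.001 -0.001 -1.   ] F [ 0.6 -0.3  0.4] w 1.002 q [-0.72  0.07  0.14  2.08 -0.01  1.    1.2 ]
to go tool mm [-428.1   78.9    0.6]
```

View pics/w1.png

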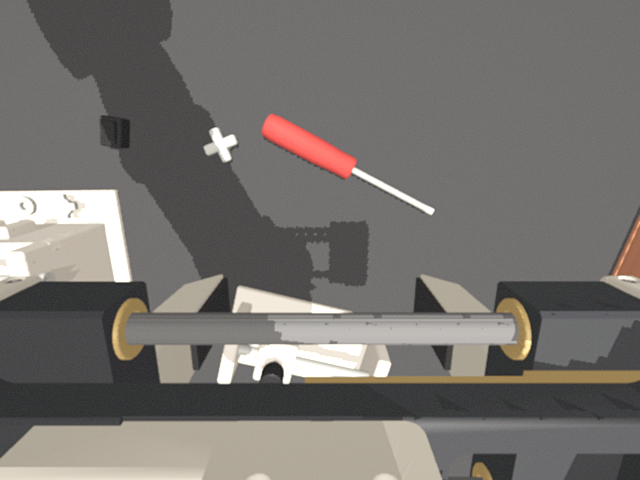

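The move was refused because the turn key was missing, so this picture only shows the single-rod stage below the jaws (around 300,350). I'll send it again.

jog_arm(commands=[{"translation": [-39, 7, 0], "turn": [0, 0, 0]}, {"translation": [-78, 14, 0], "turn": [0, 0, 0]}, {"translation": [-117, 22, 0], "turn": [0, 0, 0]}, {"translation": [-156, 29, 0], "turn": [0, 0, 0]}, {"translation": [-195, 36, 0], "turn": [0, 0, 0]}, {"translation": [-234, 43, 0], "turn": [0, 0, 0]}, {"translation": [-273, 50, 0], "turn": [0, 0, 0]}, {"translation": [-312, 58, 0], "turn": [0, 0, 0]}, {"translation": [-351, 65, 0], "turn": [0, 0, 0]}, {"translation": [-390, 72, 0], "turn": [0, 0, 0]}, {"translation": [-428, 79, 0], "turn": [0, 0, -0.01]}, {"translation": [-428, 79, 0], "turn": [0, 0, -0.01]}], claw=-0.2)

```text
clock: 2.7
position: [0.5292, -0.2243, 0.2266]
ee_rot: [1.968, 2.444, -0.004]
force: [0.4, -0.3, 0.2]
width: 0.6
```

```bash
python3 st.py .526 -.225 .227; python3 - <<'E'
from h import *
c=info('wrist'); im=arm.get_image('wrist'); cv2.imwrite('pics/w2.png',im)
for q in ['tab']:
    for r in arm.landmark_of('wrist',q)[:2]: print(r,atz(ray(c,r['at']),.145), tri([ray(c,r['at']),ray(info('side'),[403.6,287.8]),ray(info('top'),[456.7,286.4])]))
E
```

```text
2.7 [ 0.5292 -0.2243  0.2266] yaw 102.3 tilt [ 0.001 -0.004 -1.   ] F [ 0.4 -0.3  0.2] w 0.6 q [-0.05  0.37  0.48  1.73 -0.18  1.09  2.28]
to go tool mm [-0.  -3.3 -0.4]
{'at': [320.5, 243.6], 'confidence': 0.96} [ 0.52572556 -0.2258307   0.145     ] (array([ 0.52622093, -0.22510674,  0.14312065]), [0.0006239347706432647, 0.0018005196711743468, 0.001391837258618767])
```

View pics/w2.png

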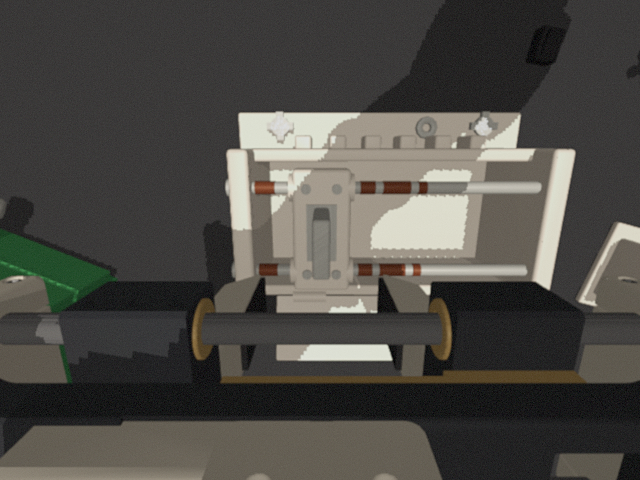

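The wrist view shows the tab at (321,243), midway between the fingers. All three views agree to within 2 mm. Next I descend and grip.

jog_arm(commands=[{"translation": [0, -3, 30], "turn": [0, 0, 0]}, {"translation": [0, -3, 60], "turn": [0, 0, 0]}, {"translation": [0, -3, 80], "turn": [0, 0, 0]}, {"translation": [0, -3, 96], "turn": [0, 0, 0]}, {"translation": [0, -3, 96], "turn": [0, 0, 0]}])

```text
clock: 3.22
position: [0.5228, -0.2149, 0.1276]
ee_rot: [-1.958, -2.45, 0.001]
force: [-0.7, 0.8, -0.2]
width: 0.602
```

jog_arm(commands=[{"translation": [0, 0, 0], "turn": [0, 0, 0]}, {"translation": [0, 0, 0], "turn": [0, 0, 0]}, {"translation": [0, 0, 0], "turn": [0, 0, 0]}, {"translation": [0, 0, 0], "turn": [0, 0, 0]}, {"translation": [0, 0, 0], "turn": [0, 0, 0]}, {"translation": [0, 0, 0], "turn": [0, 0, 0]}, {"translation": [0, 0, 0], "turn": [0, 0, 0]}, {"translation": [0, 0, 0], "turn": [0, 0, 0]}], claw=1, grip_force=45)

```text
clock: 3.88
position: [0.5251, -0.2207, 0.1316]
ee_rot: [1.964, 2.447, -0.0]
force: [3.2, -6.6, 0.1]
width: 0.127
```

```bash
python3 st.py .526 -.225 .130
```

```text
3.8833 [ 0.5251 -0.2207  0.1316] yaw 102.48 tilt [ 0.003 -0.003 -1.   ] F [ 3.2 -6.6  0.1] w 0.127 q [-0.01  0.46  0.44  1.85 -0.25  0.88  2.33]
to go tool mm [-4.4 -0.1  1.6]
```

The opening is 11.7 mm, so the 12 mm tab is held. Now the first push, in small steps.

jog_arm(commands=[{"translation": [2, 0, 0], "turn": [0, 0, 0]}, {"translation": [4, 0, 0], "turn": [0, 0, 0]}, {"translation": [6, 0, 0], "turn": [0, 0, 0]}, {"translation": [8, 0, 0], "turn": [0, 0, 0]}, {"translation": [10, 0, 0], "turn": [0, 0, 0]}, {"translation": [10, 0, 0], "turn": [0, 0, 0]}, {"translation": [10, 0, 0], "turn": [0, 0, 0]}])

```text
clock: 4.47
position: [0.5229, -0.2105, 0.1316]
ee_rot: [1.965, 2.447, 0.0]
force: [3.1, -5.2, 1.1]
width: 0.13
```

jog_arm(commands=[{"translation": [2, 0, 0], "turn": [0, 0, 0]}, {"translation": [4, 0, 0], "turn": [0, 0, 0]}, {"translation": [4, 0, 0], "turn": [0, 0, 0]}, {"translation": [4, 0, 0], "turn": [0, 0, 0]}])

```text
clock: 4.8
position: [0.5224, -0.2084, 0.1316]
ee_rot: [1.965, 2.444, -0.002]
force: [6.2, -11.7, -3.1]
width: 0.127
```

jog_arm(commands=[{"translation": [2, 0, 0], "turn": [0, 0, 0]}, {"translation": [4, 0, 0], "turn": [0, 0, 0]}, {"translation": [4, 0, 0], "turn": [0, 0, 0]}, {"translation": [4, 0, 0], "turn": [0, 0, 0]}])

```text
clock: 5.13
position: [0.5224, -0.208, 0.1317]
ee_rot: [1.964, 2.438, -0.005]
force: [10.1, -22.9, -12.8]
width: 0.129
```

The carriage jams at TCP y = -0.208 with about 25 N, which is its 0.028 place. Now I draw it back.

jog_arm(commands=[{"translation": [-5, 0, 0], "turn": [0, 0, 0]}, {"translation": [-10, 0, 0], "turn": [0, 0, 0]}, {"translation": [-15, 0, 0], "turn": [0, 0, 0]}, {"translation": [-20, 0, 0], "turn": [0, 0, 0]}, {"translation": [-25, 0, 0], "turn": [0, 0, 0]}, {"translation": [-28, 0, 0], "turn": [0, 0, 0]}, {"translation": [-31, 0, 0], "turn": [0, 0, 0]}, {"translation": [-31, 0, 0], "turn": [0, 0, 0]}, {"translation": [-31, 0, 0], "turn": [0, 0, 0]}])

```text
clock: 5.88
position: [0.5273, -0.2307, 0.1316]
ee_rot: [-1.965, -2.451, -0.003]
force: [-1.5, 3.1, 8.6]
width: 0.128
```

```bash
python3 st.py .5224 -.208 .1316
```

```text
5.8833 [ 0.5273 -0.2307  0.1316] yaw 102.57 tilt [ 0.001  0.001 -1.   ] F [-1.5  3.1  8.6] w 0.128 q [ 0.01  0.47  0.44  1.84 -0.25  0.89  2.35]
to go tool mm [23.3  0.2  0. ]
```

It came back 23 mm, to about 0.005. Pushing again, to the second jam.

jog_arm(commands=[{"translation": [6, 0, 0], "turn": [0, 0, 0]}, {"translation": [12, 0, 0], "turn": [0, 0, 0]}, {"translation": [18, 0, 0], "turn": [0, 0, 0]}, {"translation": [24, 0, 0], "turn": [0, 0, 0]}, {"translation": [30, 0, 0], "turn": [0, 0, 0]}, {"translation": [36, 0, 0], "turn": [0, 0, 0]}, {"translation": [42, 0, 0], "turn": [0, 0, 0]}, {"translation": [46, 0, 0], "turn": [0, 0, 0]}, {"translation": [50, 0, 0], "turn": [0, 0, 0]}, {"translation": [54, 0, 0], "turn": [0, 0, 0]}, {"translation": [54, 0, 0], "turn": [0, 0, 0]}, {"translation": [54, 0, 0], "turn": [0, 0, 0]}])

```text
clock: 6.88
position: [0.5167, -0.1818, 0.1316]
ee_rot: [1.964, 2.444, -0.001]
force: [4.9, -11.9, -1.8]
width: 0.128
```

```bash
python3 st.py .5224 -.208 .1316
```

```text
6.8833 [ 0.5167 -0.1818  0.1316] yaw 102.43 tilt [ 0.004 -0.004 -1.   ] F [  4.9 -11.9  -1.8] w 0.128 q [-0.09  0.43  0.44  1.91 -0.23  0.85  2.26]
to go tool mm [-26.8  -0.    0.2]
```

jog_arm(commands=[{"translation": [2, 0, 0], "turn": [0, 0, 0]}, {"translation": [4, 0, 0], "turn": [0, 0, 0]}, {"translation": [4, 0, 0], "turn": [0, 0, 0]}, {"translation": [4, 0, 0], "turn": [0, 0, 0]}])

```text
clock: 7.22
position: [0.5166, -0.1815, 0.1317]
ee_rot: [1.964, 2.438, -0.005]
force: [10.6, -24.7, -12.4]
width: 0.132
```

jog_arm(commands=[{"translation": [-5, 0, 0], "turn": [0, 0, 0]}, {"translation": [-10, 0, 0], "turn": [0, 0, 0]}, {"translation": [-15, 0, 0], "turn": [0, 0, 0]}, {"translation": [-20, 0, 0], "turn": [0, 0, 0]}, {"translation": [-25, 0, 0], "turn": [0, 0, 0]}, {"translation": [-30, 0, 0], "turn": [0, 0, 0]}, {"translation": [-34, 0, 0], "turn": [0, 0, 0]}, {"translation": [-34, 0, 0], "turn": [0, 0, 0]}, {"translation": [-34, 0, 0], "turn": [0, 0, 0]}])

```text
clock: 7.97
position: [0.5222, -0.2074, 0.1316]
ee_rot: [1.965, 2.451, 0.002]
force: [-0.8, 1.1, 8.1]
width: 0.126
```

```bash
python3 st.py .5224 -.208 .1316
```

```text
7.9667 [ 0.5222 -0.2074  0.1316] yaw 102.57 tilt [ 0.001  0.001 -1.   ] F [-0.8  1.1  8.1] w 0.126 q [-0.03  0.45  0.44  1.87 -0.25  0.87  2.31]
to go tool mm [-0.6  0.1 -0. ]
```

The second jam was at 0.055, and it is now drawn back to about 0.029. Running it to the far end.

jog_arm(commands=[{"translation": [8, 0, 0], "turn": [0, 0, 0]}, {"translation": [17, 0, 0], "turn": [0, 0, 0]}, {"translation": [26, 0, 0], "turn": [0, 0, 0]}, {"translation": [35, 0, 0], "turn": [0, 0, 0]}, {"translation": [45, 0, 0], "turn": [0, 0, 0]}, {"translation": [55, 0, 0], "turn": [0, 0, 0]}, {"translation": [65, 0, 0], "turn": [0, 0, 0]}, {"translation": [75, 0, 0], "turn": [0, 0, 0]}, {"translation": [85, 0, 0], "turn": [0, 0, 0]}, {"translation": [92, 0, 0], "turn": [0, 0, 0]}, {"translation": [97, 0, 0], "turn": [0, 0, 0]}, {"translation": [100, 0, 0], "turn": [0, 0, 0]}])

```text
clock: 8.97
position: [0.5011, -0.1108, 0.1316]
ee_rot: [1.964, 2.448, 0.002]
force: [4.3, -5.8, 2.6]
width: 0.128
```

jog_arm(commands=[{"translation": [4, 0, 0], "turn": [0, 0, 0]}, {"translation": [7, 0, 0], "turn": [0, 0, 0]}, {"translation": [10, 0, 0], "turn": [0, 0, 0]}, {"translation": [12, 0, 0], "turn": [0, 0, 0]}, {"translation": [12, 0, 0], "turn": [0, 0, 0]}, {"translation": [12, 0, 0], "turn": [0, 0, 0]}])

```text
clock: 9.47
position: [0.4987, -0.0998, 0.1316]
ee_rot: [1.964, 2.447, 0.001]
force: [3.8, -5.0, 3.3]
width: 0.124
```

```bash
python3 st.py .5224 -.208 .1316
```

```text
9.4667 [ 0.4987 -0.0998  0.1316] yaw 102.51 tilt [ 0.003 -0.001 -1.   ] F [ 3.8 -5.   3.3] w 0.124 q [-0.24  0.37  0.43  2.   -0.21  0.81  2.1 ]
to go tool mm [-110.8   -0.3    0.2]
```

It is at about 0.139, close to the stop. Releasing and lifting off.

jog_arm(commands=[{"translation": [-1, 0, 0], "turn": [0, 0, 0]}, {"translation": [-1, 0, 0], "turn": [0, 0, 0]}, {"translation": [-1, 0, 0], "turn": [0, 0, 0]}, {"translation": [-1, 0, 0], "turn": [0, 0, 0]}, {"translation": [-1, 0, 0], "turn": [0, 0, 0]}, {"translation": [-1, 0, 0], "turn": [0, 0, 0]}], claw=-0.2)

```text
clock: 9.97
position: [0.4974, -0.0994, 0.1306]
ee_rot: [-1.965, -2.451, 0.0]
force: [-0.4, 0.7, -0.4]
width: 0.515
```

jog_arm(commands=[{"translation": [0, 0, -15], "turn": [0, 0, 0]}, {"translation": [0, 0, -40], "turn": [0, 0, 0]}, {"translation": [0, 0, -70], "turn": [0, 0, 0]}, {"translation": [0, 0, -100], "turn": [0, 0, 0]}, {"translation": [0, 0, -120], "turn": [0, 0, 0]}, {"translation": [0, 0, -120], "turn": [0, 0, 0]}, {"translation": [0, 0, -120], "turn": [0, 0, 0]}, {"translation": [0, 0, -120], "turn": [0, 0, 0]}])

```text
clock: 10.63
position: [0.4971, -0.0994, 0.2501]
ee_rot: [-1.964, -2.451, 0.0]
force: [0.3, -0.6, 0.5]
width: 0.6
```

```bash
python3 st.py; python3 - <<'E'
from h import *
rs=[]
for n in ['side','wrist','top']:
    im=arm.get_image(n); cv2.imwrite(f'pics/end_{n}.png',im); c=info(n)
    for q,z in (('tab',.145),('stage_knob',.086)):
        for r in arm.landmark_of(n,q)[:1]: print(n,q,r['confidence'],atz(ray(c,r['at']),z).round(4))
cv2.imwrite('pics/end.png',cv2.resize(np.hstack([cv2.imread('pics/end_side.png'),cv2.imread('pics/end_wrist.png')]),(800,300)))
E
```

```text
10.6333 [ 0.4971 -0.0994  0.2501] yaw 102.57 tilt [-0.001  0.    -1.   ] F [ 0.3 -0.6  0.5] w 0.6 q [-0.3   0.23  0.48  1.85 -0.12  1.09  2.02]
side tab 0.71 [ 0.4924 -0.1037  0.145 ]
side stage_knob 0.79 [0.5263 0.1644 0.086 ]
wrist tab 0.6 [ 0.4977 -0.1016  0.145 ]
wrist stage_knob 0.89 [0.5213 0.158  0.086 ]
```

View pics/end.png

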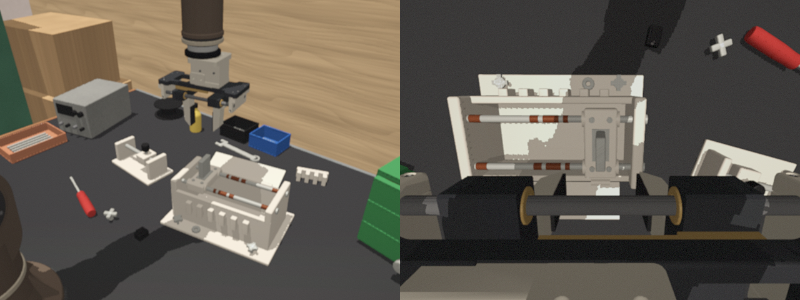

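The tab stands at the clean end (side view 208,165; wrist view 600,150) and the gripper is clear. The knob readings differ by about 12 mm between the two side views, so I'll compare the pixels before handing in.

```bash
python3 - <<'E'
from h import *
a,b=cv2.imread('pics/side.png',0),cv2.imread('pics/end_side.png',0)
for n,(x0,y0,x1,y1) in {'knob':(220,226,250,262),'endblock':(182,216,215,255)}.items():
    r=cv2.matchTemplate(b[y0-20:y1+20,x0-20:x1+20],a[y0:y1,x0:x1],cv2.TM_CCOEFF_NORMED); m=cv2.minMaxLoc(r); print(n,m[1],np.array(m[3])-20)
E
```

```text
knob 0.9997128844261169 [0 0]
endblock 0.9995641708374023 [0 0]
```

The knob's pixels have not moved at all, so the difference came from the network. Handing in.

```bash
python3 -c "
from cell import arm
print(arm.sign_off())"
```

```text
the job is handed in; nothing more can be done
None
```

The carriage now runs free and stands at about 0.137–0.139 m, near the far-end stop. I let go of it, lifted the gripper clear, and handed the job in at about 11 s.

- **First jam:** I gripped the tab across its thickness (11.7 mm measured) and pushed until it jammed at about 25 N. I took that place as 0.028. I then drew it back to about 0.005.
- **Second jam:** The next push jammed at about 0.055 with about 27 N. I drew it back to about 0.029, and from there it ran free to the far end.

**Last checks:**
- The wrist force read about zero.
- The tab seen from the wrist and side cameras stands at the clean end, within about 7 mm of where I let go.
- The top camera found neither the tab nor the knob in the last pictures.
- The network's knob readings in the side camera differed by about 12 mm between start and end. A direct pixel comparison of the two side pictures showed no movement (match 0.9997), so the stage was not touched.
- One move call was refused for a missing key and sent again; nothing moved because of it.

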